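# Balance the chassis rail and mark the point

### The job

Slide the loaded brass rail along the knife edge of the balance stand, pushing it gently with the fingers without gripping it or lifting it off, until it balances level by itself with nothing touching it. Then mark that point: set the red clip down gently astride the rail, directly over the knife edge, and let go, with the rail still balanced level. Leave everything else on the ledge as it is.

Things in the scene. Friction and masses are not known exactly. Their poses are not given: they have to be found in the camera images.
- bar_mid (a point): centre (half-way up) of the loose brass rail: 240 mm long along its own y, 16 mm wide (x), 14 mm high (z up), about 0.35 kg. Lies across the knife edge between two pairs of guide cheeks. A lead slug fixed unseen inside puts its balance point an unknown 8 to 30 mm from its centre towards its +y end. It slides with 1 to 3 N; over 15 N is too hard, so push it, do not grip it.
- bar_end (a point): centre of the rail's flat +y end face, the heavy end. It starts down on a stop (rail tipped about 0.06 rad). Untouched, the rail lies level when its balance point is within about 3 mm of the middle of the knife edge; past that it tips onto the other stop. A finger resting on an end can hold it tipped by friction until drawn back.
- knife (a point): middle of the top of the balance stand's steel knife edge, 50 mm above the ledge, fixed. Axes as the stand: y along the rail, x along the edge, z up. The edge is 34 mm long (x) with a blunt top 8 mm wide (y); the stand's base is 70 mm (x) by 200 mm (y), 10 mm high. The rail's ends stand out beyond the base.
- fork (a point): middle of the floor of the stand's black fork at y = +75 mm from the knife edge; its twin is at y = -75 mm. The floor, 5 mm below the knife edge, is the stop that catches the tipped rail. A fork is 12 mm thick (y); its two cheeks rise 10 mm above the knife edge, 20 mm apart and 28 mm over all (x).
- red_clip_mid (a point): half-way up the red marker clip, 21 mm above its foot; 42 mm high, 20 g, standing loose on the ledge, z up. A saddle: two legs 10 mm high, 4 mm thick, 21 mm apart inside, 29 mm over all (x), 18 mm long; the channel runs along its y. On them a plate 4 mm thick. Seated astride the rail, plate on the rail's top, this point is 25 mm above the knife edge and 18 mm above the rail's centre.
- red_clip_post (a point): centre of the red clip's grip post, an upright square post 12 x 12 mm and 28 mm high on the middle of the plate, 28 mm above the clip's foot. Press the clip on the rail with no more than 25 N; its own weight seats it. Axes as the clip's.
- yellow_clip_mid (a point): half-way up a yellow clip of the same shape, not to be used: leave alone
- power_pack: aluminium power pack, 110 x 170 x 85 mm, a bystander: leave alone. Origin at the centre of its underside
- ammeter: squat round brown ammeter, 90 mm across, 40 mm high, a bystander: leave alone. Origin at the centre of its underside
- track_a: chrome lane-change track piece, 200 x 100 x 10 mm, a bystander: leave alone. Origin at the centre of its underside
- track_b: another chrome lane-change track piece, 200 x 100 x 10 mm, a bystander: leave alone. Origin at the centre of its underside
- clip_bin: open red bin of clips, 120 x 160 x 60 mm, a bystander: leave alone. Origin at the centre of its underside
- slot_car: blue slot car, 120 mm long, 35 mm high, a bystander: leave alone. Origin at the centre of its underside

How it is judged (in metres and radians):
On the way:
1. the rail lies level on the knife edge by itself, not touched by the fingers, the red clip not yet on it (angle between bar_mid's own y axis and vertical between 1.5508 and 1.5908 rad and z of bar_mid in the frame of knife between 0.004 and 0.01 m and contact force between each of the fingers, red_clip and bar below 0.05 N and distance of bar_mid from where it was at the start of the episode above 0.003 m), for 0.3 s.
At the end, for the whole second after the job is handed in: The rail lies level (within 0.02 rad) on the knife edge, touching neither stop, with the red clip seated astride it, its plate on the rail's top and upright, its middle within 5 mm of the middle of the knife edge along the rail; all at rest and let go (angle between bar_mid's own y axis and vertical between 1.5508 and 1.5908 rad and z of bar_mid in the frame of knife between 0.004 and 0.01 m and y of red_clip_mid in the frame of knife between -0.005 and 0.005 m and z of red_clip_mid in the frame of bar_mid between 0.0165 and 0.0195 m and x of red_clip_mid in the frame of bar_mid between -0.005 and 0.005 m and angle between red_clip_mid's own z axis and vertical below 0.06 rad and linear speed of each of bar, red_clip below 0.01 m/s).
It fails at once if the rail pushed or squeezed with more than 15 N (contact force between the fingers and bar above 15 N).
It fails at once if the clip pressed on the rail with more than 25 N (contact force between red_clip and bar above 25 N).
It fails at once if the rail lifted off the knife edge (centre more than 8 mm above its level place) or dropped off the stand (z of bar_mid in the frame of knife above 0.015 m or z of bar_mid in the frame of knife below -0.005 m).
It fails at once if a bystander (yellow clip, bin, track pieces, car, ammeter, power pack) moved over 15 mm (distance of any of yellow_clip_mid, power_pack, ammeter, track_a, track_b, clip_bin, slot_car from where it was at the start of the episode above 0.015 m).
It also fails if it takes over 72 s, if anything falls off the work surface, if the arm or the gripper's body presses on something with over 40 N, if the wrist force passes 120 N, or if a joint passes its speed limit or range.

### The arm

A 6-joint arm with a two-finger parallel gripper is mounted at the origin on the work surface. World frame = base frame: x ahead of the robot, y to its left, z up, the work surface at z = 0. Lengths are in m, angles in degrees, forces in N, time in s.
With the tool pointing down it reaches from about 0.4 to 0.825 m from the base axis. Payload 7 kg.
Tool frame: the origin (TCP) lies on the centre line of the jaws, within the pads' length; the fingertips stand 8 mm ahead of it and the grasp point (between the pads) lies 11 mm behind it; z points along the fingers, y is the line along which they close (so a half turn about z gives the same grasp; the last joint's range is limited). The gripper opens to 88 mm and grips with 3 to 60 N. Pads are 19 mm wide; open, the fingers measure 130 mm over their backs; the gripper's body (78 mm by 193 mm) begins 47 mm behind the grasp point.
Start: joints at [-52.993, 20.546, 0.682, 0, -70.136, -16.507], TCP at [0.236, -0.632, 0.235] pointing down, gripper open.
Joint ranges: [-176.03, 176.03], [-82.01, 121.73], [-58.28, 71.71], [-173.87, 95.51], [-174.79, -0.11], [-173.66, 173.66]. Speed limits (degrees/s): [136.94, 136.94, 172.46, 180, 180, 180].

### API

Orientations are given as [roll, pitch, yaw] about the fixed x, y, z axes, in that order (R = Rz(yaw) Ry(pitch) Rx(roll)).
In Python, from plant import telemetry, viewer, close_job, models gives the robot as it stands.
- The arm moves only by the shell command python3 -m handwheel 'ROWS' [FORCE]. ROWS is JSON, a list of rows, each an object with "grip": the closure, from -1 (fully open) to 1 (shut); "travel": the shift along the tool's x, y, z as a fraction of full scale, a list of three; "spin": the turn about the tool's z as a fraction of full scale. A call has 1 to 8 rows; each row shifts and turns the commanded pose from where the row before left it, along the tool's axes as they then stand; what a row does not reach is not made up. Full scale, the value 1, is 0.025 m for a shift and 5 degrees for a turn. A row lasts 1/8 s, in which the tool goes at most 62.5 mm and 10.7 degrees, less where a joint would pass 70% of its speed; a pose out of reach is approached as far as the arm can. A call with a number of a shift or a turn outside -1 to 1 is refused whole. A call with a gripper value outside its range is refused whole. The fingers move at their own pace and stop on an object; FORCE is the grip in N (left out, the last holds). Time passes only in rows, so rows that do not move let the fingers close. It gives the time, the measured TCP pose, the force, the opening and the grip force at its end, in the units of the state.
- telemetry.get_state(): the state, without advancing time (a new reading comes with each control period).
- viewer.capture(name): name is "scene" or "top"; returns the picture (384x512x3 uint8, red, green, blue); there is no depth.
- viewer.calibration(name): a dict with "fx", "fy", "cx", "cy" (pixels), "k1" (the pictures are not rectified: a ray, as slopes to the right and down, at radius r is drawn at 1 + k1 r^2 times it, then the intrinsics apply), "T" (4x4, takes a point from camera to world coordinates). Camera axes: x right, y down, z forward; pixel columns grow to the right and rows downward; lengths in m; the calibration is good to about 2 mm. A picture is of the moment at which its call begins. calibration takes no time and is no camera call.
- close_job(): hands the job in; it is judged then, once.
Trained networks look in the newest picture that a camera, given by its name, has taken for a name from the list of things; names that differ only in an ending like _2 or _b are one class to them, and where a whole thing is asked for, a point or a joint stands for the part that bears it (a point fixed in the world has none). Each returns a list of dicts, best first, with "p" (0 to 1); they miss things now and then, are a little off and sometimes report something else, mostly with a low value. They report only what shows in the picture. A call takes as long as a camera call.
- models.find_in(camera, thing): "position" ([column, row] in pixels, amid what is visible of it).
The state is a dict: "time_s": time; "joints": joint angles; "qd": joint speeds; "joint_torque": joint torques, N m; "tcp_pos": TCP position; "eef_rot": TCP orientation; "contact_force": force on the tool from outside, world axes, zero at the start; "moment": the same for the moment, N m; "gripper_width": finger opening in m; "gripper_force": force on a finger pad.
Only numpy, scipy, OpenCV 4.12 (cv2) and the standard library are available. Lean on these libraries where they do the work, as an engineer would, in place of code of your own. Each camera call takes 0.05 s, during which the arm holds its last target. There are 200 camera calls.

## Working session

There is one attempt and no reset: what is moved stays moved. The work goes in short steps, Python scripts to look and compute and a shell command to move; the robot and the scene stay as the last step left them, time stands still between calls to the robot, and variables do not carry over. Pictures are saved under pics/ and viewed, at most 12 in all, crops included, and the job is handed in when it is done.

```bash
mkdir -p pics
cat > h.py <<'E'
import numpy as np, cv2
from plant import telemetry, viewer, models
def ray(cam,px):
    c=viewer.calibration(cam);T=np.array(c["T"])
    d=np.array([(px[0]-c["cx"])/c["fx"],(px[1]-c["cy"])/c["fy"]]);u=d.copy()
    for _ in range(20): u=d/(1+c["k1"]*(u@u))
    return T[:3,3],T[:3,:3]@np.array([u[0],u[1],1])
def at(cam,px,z):
    o,d=ray(cam,px); return o+d*(z-o[2])/d[2]
def proj(cam,p):
    c=viewer.calibration(cam);T=np.array(c["T"]);q=T[:3,:3].T@(np.array(p)-T[:3,3]);u=q[:2]/q[2]
    u=u*(1+c["k1"]*(u@u));return [c["fx"]*u[0]+c["cx"],c["fy"]*u[1]+c["cy"]]
def tri(a,b):
    o1,d1=ray("scene",a);o2,d2=ray("top",b)
    s=np.linalg.lstsq(np.array([d1,-d2]).T,o2-o1,rcond=None)[0]
    p,q=o1+s[0]*d1,o2+s[1]*d2
    return (p+q)/2,np.linalg.norm(p-q)
def snap(cam,name,crop=None,s=1):
    im=viewer.capture(cam)[:,:,::-1]
    if crop: x0,y0,x1,y1=crop; im=im[y0:y1,x0:x1]
    if s!=1: im=cv2.resize(im,None,fx=s,fy=s,interpolation=cv2.INTER_CUBIC)
    cv2.imwrite("pics/"+name,im)
E
python3 - <<'E'
from h import *
np.set_printoptions(precision=4,suppress=True)
a=viewer.capture("scene");b=viewer.capture("top")
cv2.imwrite("pics/a.png",cv2.resize(np.vstack([a,b])[:,:,::-1],None,fx=.78,fy=.78))
for n in ["bar_mid","bar_end","knife","fork","red_clip_mid","red_clip_post","yellow_clip_mid","power_pack","ammeter","track_a","clip_bin","slot_car"]:
    r=[models.find_in(c,n)[:2] for c in("scene","top")]
    print(n,[[(np.round(x["position"],1).tolist(),round(x["p"],2)) for x in q] for q in r], *(tri(r[0][0]["position"],r[1][0]["position"]) if r[0] and r[1] else ()))
for c in("scene","top"): print(viewer.calibration(c))
print(telemetry.get_state())
E
```

```text
bar_mid [[([232.9, 174.4], 0.87)], [([281.7, 191.5], 0.56)]] [ 0.5911 -0.0758  0.0568] 0.01178863319888995
bar_end [[([236.6, 176.3], 0.57)], [([281.6, 193.8], 0.7)]] [ 0.5845 -0.0738  0.0463] 0.018649200576521887
knife [[([228.3, 187.4], 0.89)], [([278.8, 199.6], 0.75)]] [ 0.589  -0.0846 -0.011 ] 0.015317033246068019
fork [[([230.0, 190.8], 0.68)], []]
red_clip_mid [[([304.2, 178.6], 0.65), ([176.2, 202.0], 0.46)], [([226.8, 252.9], 0.4)]] [0.4346 0.0615 0.0199] 0.005968300002152774
red_clip_post [[([304.3, 178.1], 0.65)], [([227.4, 254.6], 0.58)]] [0.4305 0.0595 0.0171] 0.007178216637627649
yellow_clip_mid [[([270.7, 153.3], 0.51)], [([280.2, 193.4], 0.34)]] [ 0.547  -0.0288  0.1537] 0.09076608652060121
power_pack [[([351.6, 318.0], 0.67)], [([109.5, 156.9], 0.75), ([205.1, 139.7], 0.25)]] [0.6847 0.3961 0.0436] 0.013578956097800285
ammeter [[([176.1, 198.8], 0.56)], [([304.1, 144.5], 0.95)]] [ 0.7369 -0.1474  0.0157] 0.004620792477921366
track_a [[([409.5, 268.2], 0.9), ([140.9, 152.7], 0.79)], [([381.3, 162.6], 0.97), ([96.0, 240.2], 0.7)]] [0.6406 0.1455 0.4976] 0.66607419908551
[... 702 characters left out ...]
3199564, 'T': array([[ 0.0077, -0.9852,  0.171 ,  0.4118],
       [-0.9996, -0.012 , -0.0243,  0.0226],
       [ 0.026 , -0.1707, -0.985 ,  1.0782],
       [ 0.    ,  0.    ,  0.    ,  1.    ]])}
{'time_s': 1.3, 'joints': array([-52.9937,  20.5497,   0.6833,  -0.0014, -70.1343, -16.5057]), 'qd': array([-0.0674,  0.0402, -0.0148,  0.021 , -0.01  , -0.0449]), 'joint_torque': array([  0.0005, -58.2391,  29.3309,   7.0026,   0.0125,  -0.    ]), 'tcp_pos': array([ 0.2364, -0.6323,  0.2345]), 'eef_rot': array([ 179.999 ,    0.001 , -159.4999]), 'contact_force': array([-0.245 ,  0.5355, -1.1059]), 'moment': array([0.0166, 0.0444, 0.0223]), 'gripper_force': 0.0, 'gripper_width': 0.08758993701600402}
```

View pics/a.png

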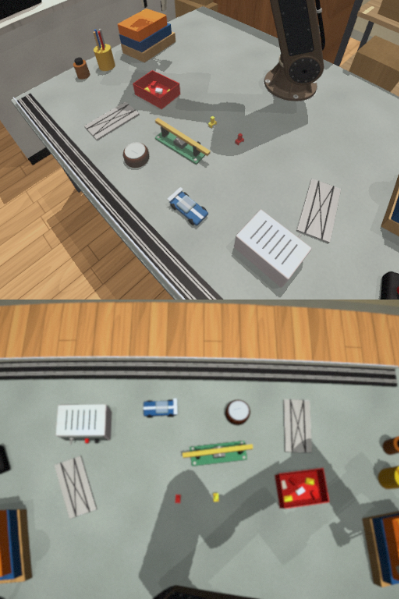

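The view shows the rail on its green stand at about (232,178) in the scene picture and (279,195) in the top one. The red clip is at about (306,178) and (228,255), and the yellow clip at (271,155) and (277,253). Next I'll take close crops.

Run:
```python
from h import *
snap("scene","s1.png",(180,130,330,230),5)
snap("top","t1.png",(210,170,340,267),6)
```

```text
(no output)
```

View pics/s1.png

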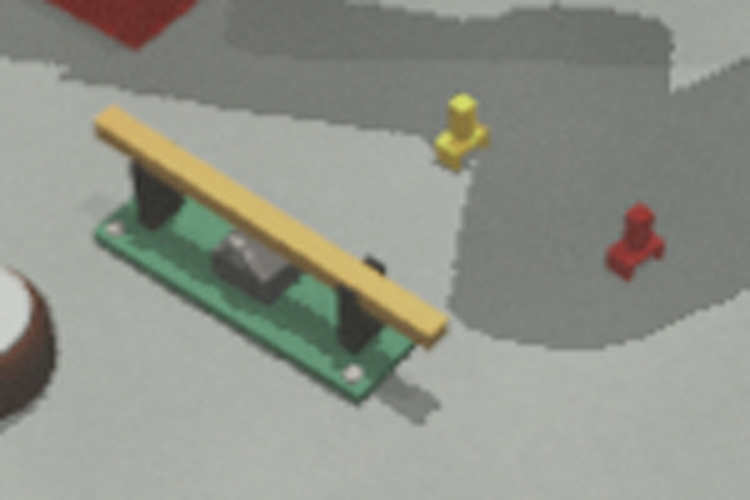

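View pics/t1.png

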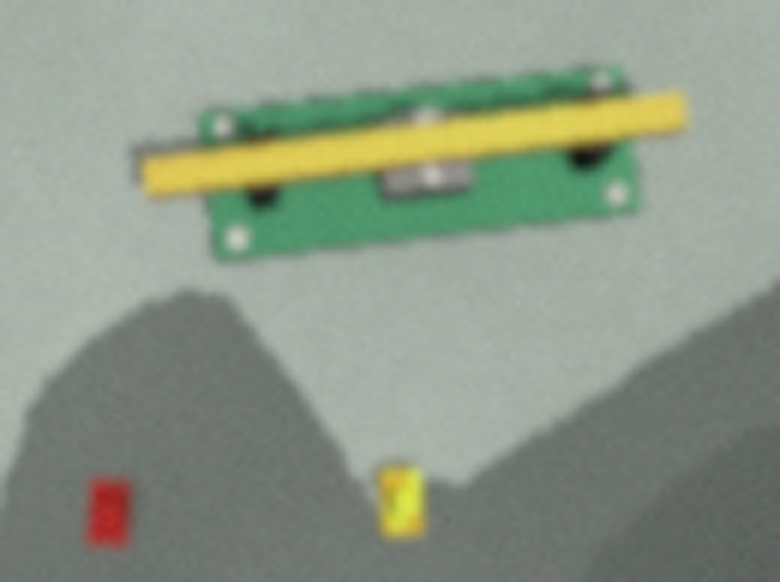

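The crops show the whole rail and the four base corners. Ends of the rail's top face are at about (104,114) and (437,328) in the scene crop, and (685,110) and (143,178) in the top crop. The red clip's post top is at (639,208) in the scene crop and (109,512) in the top one.

Run:
```python
from h import *
np.set_printoptions(precision=4,suppress=True)
S=lambda p:np.array(p)/5+[180,130]
T=lambda p:np.array(p)/6+[210,170]
print("R end",tri(S((104,114)),T((685,110))))
print("L end",tri(S((437,328)),T((144,178))))
for z in (.06,.064,.069): print(z,"top",at("top",T((685,110)),z),at("top",T((144,178)),z),"scene",at("scene",S((104,114)),z),at("scene",S((437,328)),z))
c=np.array([at("top",T(p),.010) for p in((200,112),(622,66),(638,212),(217,260))])
print("base corners",c,"mid",c.mean(0), np.linalg.norm(c[0]-c[1]),np.linalg.norm(c[1]-c[2]))
cs=[at("scene",S(p),.010) for p in((95,234),(358,400),(417,346))]
print("scene base",cs, (cs[0]+cs[2])/2)
d=c[0]-c[1]+c[3]-c[2]; print("yaw dir",np.degrees(np.arctan2(d[1],d[0])))
# clip: top of post z=.042, plate z=.014
print("post top",at("scene",S((639,208)),.042),at("top",T((109,515)),.042),at("top",T((109,512)),.014))
q=np.array([at("top",T(p),.014) for p in((90,479),(131,481),(127,548),(86,546))]);print(q,q.mean(0))
q=np.array([at("top",T(p),.014) for p in((380,467),(425,467),(425,537),(379,534))]);print("yel",q.mean(0))
# colour blobs
im=viewer.capture("top").astype(int)
m=(im[:,:,0]>110)&(im[:,:,1]<70); m[:,:215]=0;m[:,245:]=0
n,l,st,ce=cv2.connectedComponentsWithStats(m.astype(np.uint8));print(st[1:],ce[1:])
```

```text
R end (array([ 0.6025, -0.1917,  0.0668]), np.float64(0.001992326292664204))
L end (array([0.5723, 0.0461, 0.0519]), np.float64(2.9246144160177818e-05))
0.06 top [ 0.6044 -0.1939  0.06  ] [0.571  0.0459 0.06  ] scene [ 0.5982 -0.1968  0.06  ] [0.5771 0.0506 0.06  ]
0.064 top [ 0.6037 -0.1931  0.064 ] [0.5704 0.0458 0.064 ] scene [ 0.6004 -0.1932  0.064 ] [0.5794 0.0529 0.064 ]
0.069 top [ 0.6027 -0.192   0.069 ] [0.5696 0.0457 0.069 ] scene [ 0.6032 -0.1888  0.069 ] [0.5823 0.0557 0.069 ]
base corners [[ 0.6101  0.0216  0.01  ]
 [ 0.6344 -0.1753  0.01  ]
 [ 0.5656 -0.1814  0.01  ]
 [ 0.5413  0.0131  0.01  ]] mid [ 0.5878 -0.0805  0.01  ] 0.19840461287894037 0.06912374894858762
scene base [array([ 0.637 , -0.1677,  0.01  ]), array([0.6132, 0.0271, 0.01  ]), array([0.5648, 0.0236, 0.01  ])] [ 0.6009 -0.0721  0.01  ]
yaw dir 97.09118299627764
post top [0.4255 0.0608 0.042 ] [0.4248 0.0594 0.042 ] [0.4265 0.0604 0.014 ]
[[0.4411 0.0691 0.014 ]
 [0.4404 0.0507 0.014 ]
 [0.4105 0.0521 0.014 ]
 [0.4113 0.0704 0.014 ]] [0.4258 0.0606 0.014 ]
yel [ 0.4324 -0.0714  0.014 ]
[[225 251   7   9  55]] [[227.7818 255.0182]]
```

```bash
python3 -m handwheel '[{"grip":1,"travel":[0,0,0],"spin":0.9},{"grip":1,"travel":[0,0,0],"spin":0.9},{"grip":1,"travel":[0,0,0],"spin":0.88},{"grip":1,"travel":[-0.62,1,0],"spin":0},{"grip":1,"travel":[-0.62,1,0],"spin":0},{"grip":1,"travel":[-0.62,1,0],"spin":0},{"grip":1,"travel":[-0.62,1,0],"spin":0},{"grip":1,"travel":[-0.62,1,0],"spin":0}]' 20
python3 -m handwheel '[{"grip":1,"travel":[-0.62,1,0],"spin":0},{"grip":1,"travel":[-0.62,1,0],"spin":0},{"grip":1,"travel":[-0.62,1,0],"spin":0},{"grip":1,"travel":[-0.62,1,0],"spin":0},{"grip":1,"travel":[-0.62,1,0],"spin":0},{"grip":1,"travel":[-0.62,1,0],"spin":0},{"grip":1,"travel":[-0.62,1,0],"spin":0},{"grip":1,"travel":[-0.62,1,0],"spin":0}]'
python3 -m handwheel '[{"grip":1,"travel":[-0.62,1,0],"spin":0},{"grip":1,"travel":[-0.62,1,0],"spin":0},{"grip":1,"travel":[-0.62,1,0],"spin":0},{"grip":1,"travel":[-0.62,1,0],"spin":0},{"grip":1,"travel":[-0.62,1,0],"spin":0},{"grip":1,"travel":[-0.62,1,0],"spin":0},{"grip":1,"travel":[-0.62,1,0],"spin":0},{"grip":1,"travel":[-0.62,1,0],"spin":0}]'
```

```text
time_s: 2.45
tcp_pos: [0.2982, -0.4978, 0.2347]
eef_rot: [-180.0, 0.0, -172.9]
contact_force: [-0.0, 1.4, -0.3]
gripper_width: 0.0133
gripper_force: 0.0
time_s: 3.45
tcp_pos: [0.3965, -0.2839, 0.2348]
eef_rot: [-180.0, 0.0, -172.9]
contact_force: [0.4, 0.0, -0.2]
gripper_width: 0.0003
gripper_force: 0.0
time_s: 4.45
tcp_pos: [0.4949, -0.0701, 0.2348]
eef_rot: [-180.0, 0.0, -172.9]
contact_force: [0.2, 0.3, -0.2]
gripper_width: 0.0007
gripper_force: 0.0
```

```bash
python3 -m handwheel '[{"grip":1,"travel":[-0.61,1,0],"spin":0},{"grip":1,"travel":[-0.61,1,0],"spin":0},{"grip":1,"travel":[-0.61,1,0],"spin":0},{"grip":1,"travel":[-0.61,1,0],"spin":0},{"grip":1,"travel":[-0.61,1,0],"spin":0},{"grip":1,"travel":[-0.5,0.9,0],"spin":0},{"grip":1,"travel":[0,0,1],"spin":0},{"grip":1,"travel":[0,0,1],"spin":0}]'
python3 -m handwheel '[{"grip":1,"travel":[0,0,1],"spin":0},{"grip":1,"travel":[0,0,1],"spin":0},{"grip":1,"travel":[0,0,1],"spin":0},{"grip":1,"travel":[0,0,1],"spin":0},{"grip":1,"travel":[0,0,1],"spin":0},{"grip":1,"travel":[0,0,0.8],"spin":0},{"grip":1,"travel":[0,0,0],"spin":0}]'
python3 - <<'E'
from h import *
snap("scene","s2.png",(180,100,330,230),4)
E
```

```text
time_s: 5.45
tcp_pos: [0.5647, 0.0873, 0.184]
eef_rot: [180.0, 0.0, -172.9]
contact_force: [0.5, 0.5, -0.3]
gripper_width: 0.0005
gripper_force: 0.0
time_s: 6.32
tcp_pos: [0.5635, 0.0862, 0.0381]
eef_rot: [-179.9, -0.2, -172.9]
contact_force: [0.6, 0.5, 0.7]
gripper_width: 0.0007
gripper_force: 0.0
```

View pics/s2.png

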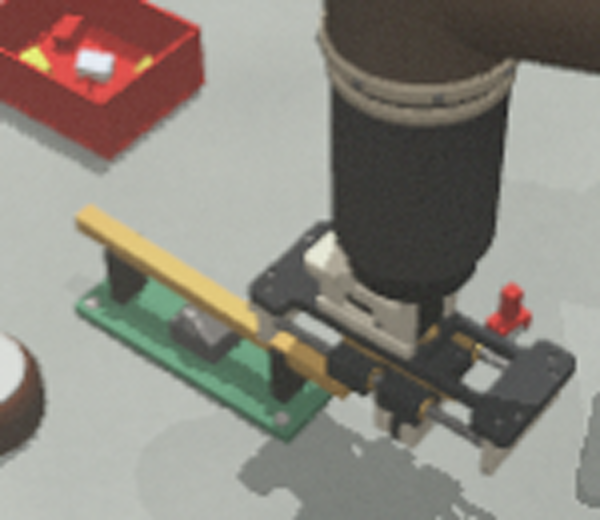

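The fingers are closed and stand just beyond the low +y end, at crop (400,390). The far, raised end at crop (88,217) is clear of the arm, so I'll use it to track tilt and shift.

```bash
cat > bar.py <<'E'
from h import *
from scipy.optimize import minimize
K=np.array([.588,-.080,.05]);a=np.radians(7.2)
X=np.array([np.cos(a),np.sin(a),0]);Y=np.array([-np.sin(a),np.cos(a),0]);Z=np.array([0,0,1.])
WIN={"scene":(190,130,236,200),"top":(284,175,335,205)}
U=8
def obs(cam):
    x0,y0,x1,y1=WIN[cam]
    im=cv2.GaussianBlur(viewer.capture(cam),(0,0),.5)[y0:y1,x0:x1]
    im=cv2.resize(im,None,fx=U,fy=U,interpolation=cv2.INTER_LINEAR)
    h=cv2.cvtColor(im,cv2.COLOR_RGB2HSV)
    m=((h[:,:,0]>12)&(h[:,:,0]<33)&(h[:,:,1]>85)&(h[:,:,2]>60)).astype(np.uint8)
    n,l,st,_=cv2.connectedComponentsWithStats(m)
    return (l==1+np.argmax(st[1:,4])).astype(np.uint8)
def model(cam,s,t,dx,dz,w):
    x0,y0,x1,y1=WIN[cam]
    y=Y*np.cos(t)-Z*np.sin(t); z=Z*np.cos(t)+Y*np.sin(t); yaw=w
    y=y+X*yaw
    c=K+Y*s+X*dx+Z*(.007+dz)-y*0+ -Z*s*np.sin(t)
    P=[proj(cam,c+i*.008*X+j*.12*y+k*.007*z) for i in(-1,1) for j in(-1,1) for k in(-1,1)]
    P=(np.array(P)-[x0,y0]+.5)*U-.5
    m=np.zeros(((y1-y0)*U,(x1-x0)*U),np.uint8)
    cv2.fillConvexPoly(m,cv2.convexHull(np.round(P*16).astype(np.int32)),1,shift=4)
    return m
def fit(start=(8,.06,0,0,0)):
    o={c:obs(c) for c in WIN}
    def cost(p):
        s,t,dx,dz,w=np.array(p)/[1000,1,1000,1000,1]
        return sum((o[c]^model(c,s,t,dx,dz,w)).sum() for c in WIN)+ 30*(dx*1e3)**2+30*(dz*1e3)**2+1e6*w*w
    best=min((minimize(cost,np.array([start[0],t,0,0,0]),method="Nelder-Mead",options=dict(initial_simplex=np.array([start[0],t,0,0,0])+np.vstack([np.zeros(5),np.diag([4,.03,2,2,.02])]),xatol=.01,fatol=5)) for t in(-.05,0,.05)),key=lambda r:r.fun)
    print("s_mm,tilt,dx,dz,w",np.round(best.x,3),"cost",best.fun,[int(o[c].sum()) for c in o])
if __name__=="__main__":
    fit()
E
python3 bar.py
python3 -m handwheel '[{"grip":1,"travel":[0,-0.12,0],"spin":0},{"grip":1,"travel":[0,-0.12,0],"spin":0},{"grip":1,"travel":[0,-0.12,0],"spin":0},{"grip":1,"travel":[0,-0.12,0],"spin":0},{"grip":1,"travel":[0,-0.08,0],"spin":0},{"grip":1,"travel":[0,-0.08,0],"spin":0},{"grip":1,"travel":[0,-0.08,0],"spin":0},{"grip":1,"travel":[0,-0.08,0],"spin":0}]'
python3 bar.py
```

```text
time_s: 7.48
tcp_pos: [0.5668, 0.0664, 0.0395]
eef_rot: [-180.0, 0.0, -172.9]
contact_force: [-0.1, -0.9, 0.3]
gripper_width: 0.0006
gripper_force: 0.0Traceback (most recent call last):
  File "bar.py", line 33, in <module>
    fit()
    ~~~^^
  File "bar.py", line 30, in fit
    best=min((minimize(cost,np.array([start[0],t,0,0,0]),method="Nelder-Mead",options=dict(initial_simplex=np.array([start[0],t,0,0,0])+np.vstack([np.zeros(5),np.diag([4,.03,2,2,.02])]),xatol=.01,fatol=5)) for t in(-.05,0,.05)),key=lambda r:r.fun)
  File "bar.py", line 30, in <genexpr>
    best=min((minimize(cost,np.array([start[0],t,0,0,0]),method="Nelder-Mead",options=dict(initial_simplex=np.array([start[0],t,0,0,0])+np.vstack([np.zeros(5),np.diag([4,.03,2,2,.02])]),xatol=.01,fatol=5)) for t in(-.05,0,.05)),key=lambda r:r.fun)
              ~~~~~~~~^^^^^^^^^^^^^^^^^^^^^^^^^^^^^^^^^^^^^^^^^^^^^^^^^^^^^^^^^^^^^^^^^^^^^^^^^^^^^^^^^^^^^^^^^^^^^^^^^^^^^^^^^^^^^^^^^^^^^^^^^^^^^^^^^^^^^^^^^^^^^^^^^^^^^^^^^^^^^^^^^^^^^^^^^^^^^^^^^^^^^^^
    res = _minimize_neldermead(fun, x0, args, callback, bounds=bounds,
           
[... 1746 characters left out ...]
  return sum((o[c]^model(c,s,t,dx,dz,w)).sum() for c in WIN)+ 30*(dx*1e3)**2+30*(dz*1e3)**2+1e6*w*w
           ~~~^^^^^^^^^^^^^^^^^^^^^^^^^^^^^^^^^^^^^^^^^^^^^^^^
  File "bar.py", line 29, in <genexpr>
    return sum((o[c]^model(c,s,t,dx,dz,w)).sum() for c in WIN)+ 30*(dx*1e3)**2+30*(dz*1e3)**2+1e6*w*w
                     ~~~~~^^^^^^^^^^^^^^^
  File "bar.py", line 20, in model
    P=[proj(cam,c+i*.008*X+j*.12*y+k*.007*z) for i in(-1,1) for j in(-1,1) for k in(-1,1)]
       ~~~~^^^^^^^^^^^^^^^^^^^^^^^^^^^^^^^^^
  File "h.py", line 11, in proj
    c=viewer.calibration(cam);T=np.array(c["T"]);q=T[:3,:3].T@(np.array(p)-T[:3,3]);u=q[:2]/q[2]
ValueError: time passes only in moves, steps and waits
```

```bash
sed -i 's/^def ray/import functools\nCAL=functools.lru_cache(None)(lambda n: viewer.calibration(n))\ndef ray/; s/c=viewer.calibration(cam)/c=CAL(cam)/' h.py
sed -i 's/^    print("s_mm/    st=telemetry.get_state();d=st["tcp_pos"]-K;print("t",st["time_s"],"tcp y",np.round(d@Y*1e3,1),"x",np.round(d@X*1e3,1),"F",np.round(st["contact_force"],1))\n    print("s_mm/' bar.py
python3 bar.py
```

```text
t 7.675 tcp y 147.9 x -2.7 F [0.5 0.5 0.8]
s_mm,tilt,dx,dz,w [ 1.0062e+01  6.0000e-02  1.8130e+00  7.5400e-01 -7.0000e-03] cost 4665.604617912799 [17786, 18017]
```

```bash
python3 -m handwheel '[{"grip":1,"travel":[0,-0.08,0],"spin":0},{"grip":1,"travel":[0,-0.08,0],"spin":0},{"grip":1,"travel":[0,-0.08,0],"spin":0},{"grip":1,"travel":[0,-0.08,0],"spin":0},{"grip":1,"travel":[0,-0.08,0],"spin":0},{"grip":1,"travel":[0,-0.08,0],"spin":0},{"grip":1,"travel":[0,0,0],"spin":0}]'
python3 bar.py
```

```text
time_s: 8.55
tcp_pos: [0.5686, 0.0546, 0.0398]
eef_rot: [180.0, 0.0, -172.9]
contact_force: [-1.2, 3.6, 2.7]
gripper_width: 0.0003
gripper_force: 2.0
t 8.65 tcp y 135.9 x -2.4 F [0.1 3.6 3.2]
s_mm,tilt,dx,dz,w [-0.328  0.044  1.752  1.764 -0.005] cost 5899.782207915804 [17869, 19545]
```

```bash
python3 -m handwheel '[{"grip":1,"travel":[0,-0.08,0],"spin":0},{"grip":1,"travel":[0,-0.08,0],"spin":0},{"grip":1,"travel":[0,-0.08,0],"spin":0},{"grip":1,"travel":[0,0.1,0],"spin":0},{"grip":1,"travel":[0,0.1,0],"spin":0},{"grip":1,"travel":[0,0,0],"spin":0}]'
python3 bar.py
```

```text
time_s: 9.4
tcp_pos: [0.5679, 0.0533, 0.0392]
eef_rot: [-180.0, -0.1, -172.9]
contact_force: [-0.2, -0.2, 0.1]
gripper_width: 0.0005
gripper_force: 0.0
t 9.5 tcp y 134.8 x -3.0 F [-1.2  0.1 -0.5]
s_mm,tilt,dx,dz,w [-5.318e+00  4.100e-02  1.530e+00  2.187e+00 -2.000e-03] cost 6074.1138171042085 [18400, 20505]
```

```bash
sed -i 's/30\*(dz\*1e3)\*\*2/3000*(dz*1e3-.75)**2/' bar.py; python3 bar.py; python3 -m handwheel '[{"grip":1,"travel":[0,-0.12,0],"spin":0},{"grip":1,"travel":[0,-0.12,0],"spin":0},{"grip":1,"travel":[0,-0.08,0],"spin":0},{"grip":1,"travel":[0,0.1,0],"spin":0},{"grip":1,"travel":[0,0.1,0],"spin":0},{"grip":1,"travel":[0,0,0],"spin":0}]'
python3 bar.py
```

```text
t 9.6 tcp y 134.8 x -2.9 F [ 0.6 -0.1  0. ]
s_mm,tilt,dx,dz,w [-3.777  0.08   1.782  0.707  0.004] cost 6140.507841805426 [18359, 20537]
time_s: 10.35
tcp_pos: [0.5687, 0.0507, 0.0395]
eef_rot: [-180.0, -0.0, -172.9]
contact_force: [-0.1, 0.4, -0.0]
gripper_width: 0.0004
gripper_force: 0.0
t 10.45 tcp y 132.0 x -2.8 F [ 0.3 -1.  -0.2]
s_mm,tilt,dx,dz,w [-7.648  0.075  2.076  0.78   0.01 ] cost 6889.534185781783 [18292, 21124]
```

```bash
python3 -m handwheel '[{"grip":1,"travel":[0,-0.12,0],"spin":0},{"grip":1,"travel":[0,-0.12,0],"spin":0},{"grip":1,"travel":[0,-0.08,0],"spin":0},{"grip":1,"travel":[0,0.1,0],"spin":0},{"grip":1,"travel":[0,0.1,0],"spin":0},{"grip":1,"travel":[0,0,0],"spin":0}]'
python3 bar.py
```

```text
time_s: 11.2
tcp_pos: [0.569, 0.0478, 0.0395]
eef_rot: [-180.0, -0.0, -172.9]
contact_force: [-0.4, 0.6, 0.6]
gripper_width: 0.0003
gripper_force: 0.0
t 11.3 tcp y 129.0 x -2.8 F [ 0.3 -0.1 -0.2]
s_mm,tilt,dx,dz,w [-1.0831e+01  4.2000e-02  1.6730e+00  7.8300e-01  6.0000e-03] cost 7189.874362130129 [18000, 21599]
```

Run:
```python
from h import *
snap("scene","s3.png",(180,100,330,230),4)
```

```text
(no output)
```

View pics/s3.png

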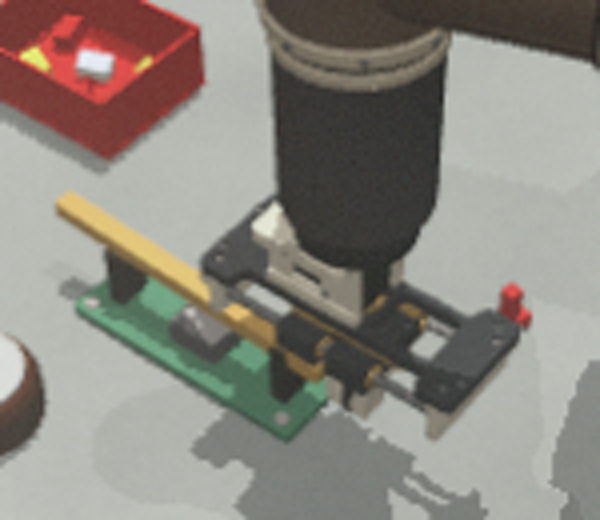

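The arm's frame now hides the rail from crop (210,290) on. That would bias the fit, so I'm narrowing the windows to the clear far part.

```bash
sed -i 's/(190,130,236,200)/(180,130,221,200)/; s/(284,175,335,205)/(294,170,345,205)/' bar.py; python3 bar.py; python3 -m handwheel '[{"grip":1,"travel":[0,-0.12,0],"spin":0},{"grip":1,"travel":[0,-0.12,0],"spin":0},{"grip":1,"travel":[0,-0.08,0],"spin":0},{"grip":1,"travel":[0,0.1,0],"spin":0},{"grip":1,"travel":[0,0.1,0],"spin":0},{"grip":1,"travel":[0,0,0],"spin":0}]'
python3 bar.py
```

```text
t 11.45 tcp y 129.0 x -2.7 F [ 0.5  0.2 -0.6]
s_mm,tilt,dx,dz,w [-11.671   0.048   1.064   0.804   0.   ] cost 3573.711482957257 [12583, 17133]
time_s: 12.2
tcp_pos: [0.5694, 0.0448, 0.0395]
eef_rot: [-180.0, -0.0, -172.9]
contact_force: [0.5, -0.2, -0.3]
gripper_width: 0.0003
gripper_force: 0.0
t 12.3 tcp y 126.0 x -2.8 F [-0.   0.4 -0.3]
s_mm,tilt,dx,dz,w [-1.4631e+01  9.0000e-03  1.7350e+00  6.7200e-01  9.0000e-03] cost 3868.15237971212 [12630, 17694]
```

```bash
python3 -m handwheel '[{"grip":1,"travel":[0,0,0],"spin":0},{"grip":1,"travel":[0,0,0],"spin":0},{"grip":1,"travel":[0,0,0],"spin":0}]' >/dev/null; python3 bar.py;python3 bar.py
python3 - <<'E'
from h import *
im=np.hstack([cv2.resize(cv2.imread("pics/s3.png")[60:360,20:260],None,fx=1.6,fy=1.6,interpolation=cv2.INTER_CUBIC),cv2.resize(viewer.capture("scene")[115:190,185:245][:,:,::-1],None,fx=6.4,fy=6.4,interpolation=cv2.INTER_CUBIC)])
cv2.imwrite("pics/cmp.png",im)
E
```

```text
t 12.775 tcp y 125.9 x -2.7 F [0.7 0.1 0.9]
s_mm,tilt,dx,dz,w [-1.5003e+01 -2.0000e-02  1.5430e+00  7.7400e-01  5.0000e-03] cost 3914.638392705789 [12372, 17627]
t 12.875 tcp y 125.9 x -2.7 F [ 1.2 -0.  -0.8]
s_mm,tilt,dx,dz,w [-1.5443e+01 -2.0000e-03  1.5380e+00  8.0900e-01  5.0000e-03] cost 3736.5552571499074 [12674, 17686]
```

View pics/cmp.png

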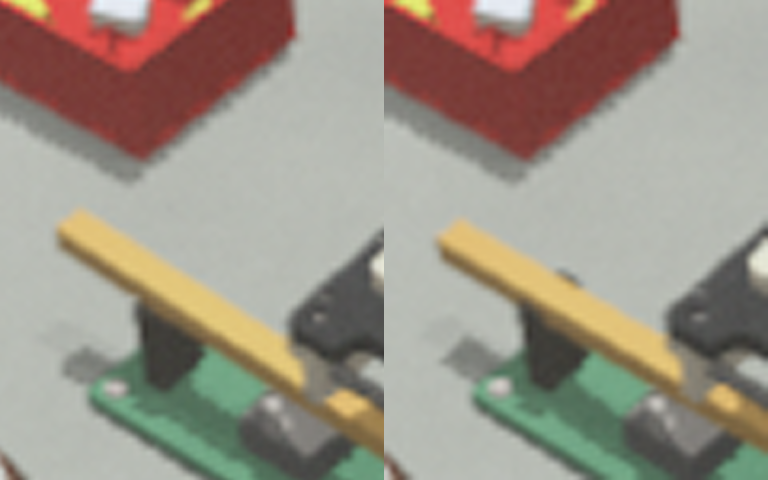

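The right half shows the far end dropped, with the rear cheek now showing at (568,278), and the fit gives a tilt near 0. The rail has just come level, so a small push of about 1.5 mm should centre it.

```bash
python3 -m handwheel '[{"grip":1,"travel":[0,-0.1,0],"spin":0},{"grip":1,"travel":[0,-0.1,0],"spin":0},{"grip":1,"travel":[0,-0.06,0],"spin":0},{"grip":1,"travel":[0,0.06,0],"spin":0},{"grip":1,"travel":[0,0.1,0],"spin":0},{"grip":1,"travel":[0,0.2,0],"spin":0},{"grip":1,"travel":[0,0,0],"spin":0},{"grip":1,"travel":[0,0,0],"spin":0}]'
python3 bar.py;python3 bar.py;python3 bar.py
```

```text
time_s: 13.92
tcp_pos: [0.5692, 0.0472, 0.0396]
eef_rot: [-180.0, -0.0, -172.9]
contact_force: [-0.1, 0.4, -0.2]
gripper_width: 0.0005
gripper_force: 0.0
t 14.025 tcp y 128.5 x -2.7 F [-0.1  0.5  0.4]
s_mm,tilt,dx,dz,w [-1.725e+01 -5.700e-02  1.475e+00  7.920e-01  7.000e-03] cost 3964.4766159871274 [12262, 18085]
t 14.125 tcp y 128.4 x -2.7 F [ 0.1 -0.1 -0.3]
s_mm,tilt,dx,dz,w [-1.6115e+01 -4.8000e-02  1.5810e+00  7.5400e-01  1.0000e-02] cost 3937.942218902664 [12305, 18115]
t 14.225 tcp y 128.4 x -2.7 F [-0.1 -0.3 -0.6]
s_mm,tilt,dx,dz,w [-1.6272e+01 -5.1000e-02  1.5730e+00  6.9500e-01  1.0000e-02] cost 4000.528522430152 [12232, 18092]
```

```bash
python3 -m handwheel '[{"grip":1,"travel":[0,0.5,0],"spin":0},{"grip":1,"travel":[0,1,0],"spin":0},{"grip":1,"travel":[0,1,0],"spin":0},{"grip":1,"travel":[0,1,0],"spin":0},{"grip":1,"travel":[0,0.8,0],"spin":0},{"grip":1,"travel":[0,0,0],"spin":0}]'
cp bar.py full.py; sed -i 's/(180,130,221,200)/(180,130,275,225)/; s/(294,170,345,205)/(225,170,345,215)/' full.py; python3 full.py
python3 - <<'E'
from h import *
a=viewer.capture("scene")[130:210,185:285][:,:,::-1]
cv2.imwrite("pics/b4.png",cv2.resize(a,None,fx=7,fy=7,interpolation=cv2.INTER_CUBIC))
E
```

```text
time_s: 14.98
tcp_pos: [0.5558, 0.1555, 0.0396]
eef_rot: [180.0, 0.0, -172.8]
contact_force: [-0.6, -0.2, 0.3]
gripper_width: 0.0006
gripper_force: 0.0
t 15.075 tcp y 236.2 x -2.7 F [-0.2  0.8 -0.2]
s_mm,tilt,dx,dz,w [-1.9376e+01 -7.1000e-02  1.9800e+00  7.4500e-01  1.3000e-02] cost 9150.286381009115 [31279, 41308]
```

View pics/b4.png

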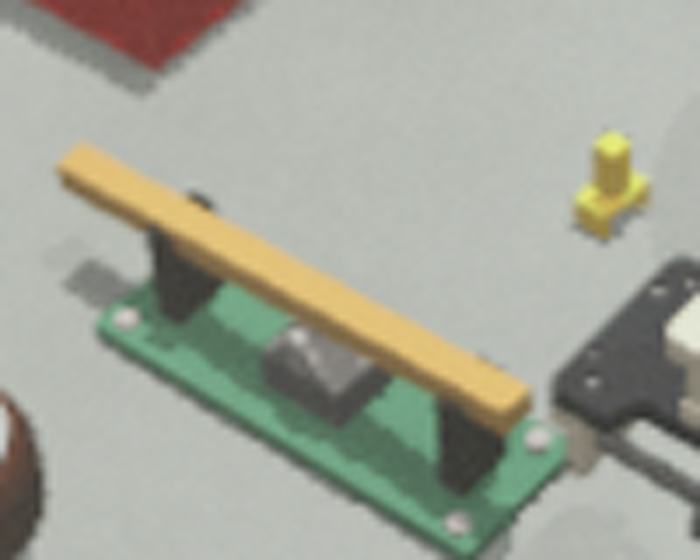

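The rail has now tipped the other way: the far end at (80,160) is down and the near end at (515,395) is up. I'll cross over and nudge it back a little from the −y end.

```bash
python3 -m handwheel '[{"grip":1,"travel":[0,0,-1],"spin":0},{"grip":1,"travel":[0,0,-1],"spin":0},{"grip":1,"travel":[0,0,-1],"spin":0},{"grip":1,"travel":[-0.12,0,-1],"spin":0},{"grip":1,"travel":[0,-1,0],"spin":0},{"grip":1,"travel":[0,-1,0],"spin":0},{"grip":1,"travel":[0,-1,0],"spin":0},{"grip":1,"travel":[0,-1,0],"spin":0}]'
python3 -m handwheel '[{"grip":1,"travel":[0,-1,0],"spin":0},{"grip":1,"travel":[0,-1,0],"spin":0},{"grip":1,"travel":[0,-1,0],"spin":0},{"grip":1,"travel":[0,-1,0],"spin":0},{"grip":1,"travel":[0,-1,0],"spin":0},{"grip":1,"travel":[0,-1,0],"spin":0},{"grip":1,"travel":[0,-1,0],"spin":0},{"grip":1,"travel":[0,-1,0],"spin":0}]'
python3 -m handwheel '[{"grip":1,"travel":[0,-1,0],"spin":0},{"grip":1,"travel":[0,-1,0],"spin":0},{"grip":1,"travel":[0,-1,0],"spin":0},{"grip":1,"travel":[0,-1,0],"spin":0},{"grip":1,"travel":[0,-0.8,0],"spin":0},{"grip":1,"travel":[0,0,0],"spin":0}]'
python3 full.py
```

```text
time_s: 16.12
tcp_pos: [0.5711, 0.0533, 0.1396]
eef_rot: [180.0, -0.0, -173.0]
contact_force: [-0.6, -0.3, 0.4]
gripper_width: 0.0006
gripper_force: 0.0
time_s: 17.12
tcp_pos: [0.5956, -0.1452, 0.1395]
eef_rot: [180.0, -0.0, -173.0]
contact_force: [-0.1, 0.1, 0.5]
gripper_width: 0.0005
gripper_force: 0.0
time_s: 17.88
tcp_pos: [0.6103, -0.2643, 0.1392]
eef_rot: [180.0, -0.0, -173.0]
contact_force: [-0.3, 0.5, 0.6]
gripper_width: 0.0006
gripper_force: 0.0
t 17.975 tcp y -184.2 x -0.6 F [ 0.1  0.  -0.1]
s_mm,tilt,dx,dz,w [-1.9056e+01 -7.4000e-02  1.4460e+00  7.3600e-01  1.7000e-02] cost 33198.41601632411 [32004, 13691]
```

```bash
sed 's/(180,130,221,200)/(238,150,275,215)/; s/(294,170,345,205)/(225,180,268,215)/' bar.py > near.py
python3 -m handwheel '[{"grip":1,"travel":[0,0,1],"spin":0},{"grip":1,"travel":[0,0,1],"spin":0},{"grip":1,"travel":[0,0,1],"spin":0},{"grip":1,"travel":[0,0,1],"spin":0},{"grip":1,"travel":[0,0.4,0],"spin":0},{"grip":1,"travel":[0,0.3,0],"spin":0},{"grip":1,"travel":[0,0.1,0],"spin":0},{"grip":1,"travel":[0,0,0],"spin":0}]'
python3 near.py; python3 near.py
```

```text
time_s: 18.98
tcp_pos: [0.609, -0.2424, 0.0407]
eef_rot: [-180.0, 0.1, -172.9]
contact_force: [-0.5, 0.3, -0.0]
gripper_width: 0.0002
gripper_force: 0.0
t 19.075 tcp y -164.1 x 0.1 F [-0.7  0.3 -0.2]
s_mm,tilt,dx,dz,w [-2.2034e+01 -5.8000e-02  2.0390e+00  7.3600e-01  6.0000e-03] cost 6693.137804139329 [10968, 7361]
t 19.175 tcp y -164.3 x -0.1 F [ 0.3  0.6 -0.1]
s_mm,tilt,dx,dz,w [-2.1542e+01 -6.1000e-02  2.1640e+00  6.9200e-01  5.0000e-03] cost 6529.114468631636 [10980, 7514]
```

Run:
```python
from h import *
a=viewer.capture("scene")[100:210,175:285][:,:,::-1];b=viewer.capture("top")[130:240,220:360][:,:,::-1]
cv2.imwrite("pics/b5.png",np.hstack([cv2.resize(a,None,fx=3.1,fy=3.1,interpolation=2),cv2.resize(b,None,fx=3.1,fy=3.1,interpolation=2)]))
```

```text
(no output)
```

View pics/b5.png

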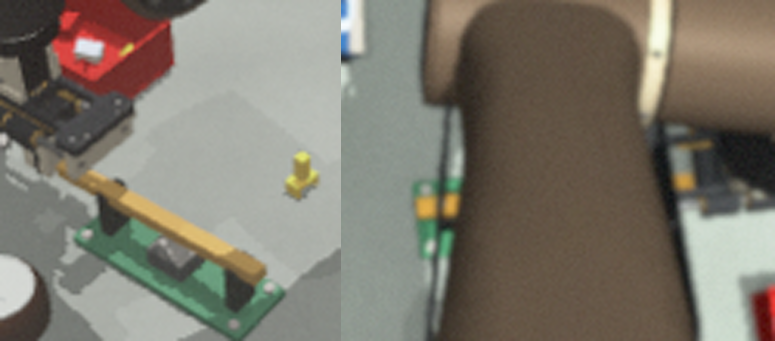

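The scene view shows the rail clear from the first fork on, with the near end at about (258,268) in the left half. The arm hides it in the top view. From here I'll track with the scene camera alone.

```bash
sed 's/^WIN=.*/WIN={"scene":(210,130,278,225)}/; s/30\*(dx\*1e3)\*\*2/3000*(dx*1e3-1.7)**2/' bar.py > near.py; python3 near.py
python3 -m handwheel '[{"grip":1,"travel":[0,0.08,0],"spin":0},{"grip":1,"travel":[0,0.08,0],"spin":0},{"grip":1,"travel":[0,0.08,0],"spin":0},{"grip":1,"travel":[0,0,0],"spin":0}]'
python3 near.py
python3 -m handwheel '[{"grip":1,"travel":[0,0.06,0],"spin":0},{"grip":1,"travel":[0,0.06,0],"spin":0},{"grip":1,"travel":[0,0,0],"spin":0}]'
python3 near.py
```

```text
t 19.325 tcp y -164.2 x -0.3 F [ 0.6  0.8 -0.7]
s_mm,tilt,dx,dz,w [-2.2963e+01 -6.0000e-02  1.7250e+00  6.0400e-01  8.0000e-03] cost 3007.571022510447 [25358]
time_s: 19.82
tcp_pos: [0.6076, -0.2366, 0.0396]
eef_rot: [180.0, 0.0, -172.9]
contact_force: [-0.1, -0.7, -0.2]
gripper_width: 0.0002
gripper_force: 0.0
t 19.875 tcp y -157.9 x -0.2 F [ 1.  -0.4  0.3]
s_mm,tilt,dx,dz,w [-2.3216e+01 -5.5000e-02  1.7920e+00  7.0800e-01  5.0000e-03] cost 3002.2497823116546 [25299]
time_s: 20.25
tcp_pos: [0.6073, -0.234, 0.0397]
eef_rot: [-180.0, 0.0, -172.9]
contact_force: [0.6, -2.4, -0.0]
gripper_width: 0.0003
gripper_force: 1.0
t 20.3 tcp y -155.2 x -0.2 F [ 0.7 -1.9  0.1]
s_mm,tilt,dx,dz,w [-2.1528e+01 -5.9000e-02  1.7530e+00  7.6100e-01  4.0000e-03] cost 2992.6088638826495 [25588]
```

```bash
python3 -m handwheel '[{"grip":1,"travel":[0,0.04,0],"spin":0},{"grip":1,"travel":[0,0,0],"spin":0},{"grip":1,"travel":[0,-0.1,0],"spin":0},{"grip":1,"travel":[0,-0.1,0],"spin":0},{"grip":1,"travel":[0,0,0],"spin":0},{"grip":1,"travel":[0,0,0],"spin":0},{"grip":1,"travel":[0,0,0],"spin":0}]'
python3 near.py;python3 near.py
```

```text
time_s: 21.18
tcp_pos: [0.6077, -0.2377, 0.0395]
eef_rot: [180.0, -0.0, -172.9]
contact_force: [0.1, -0.1, -0.0]
gripper_width: 0.0006
gripper_force: 0.0
t 21.225 tcp y -159.0 x -0.2 F [-0.3  0.6 -0.4]
s_mm,tilt,dx,dz,w [-2.0515e+01 -5.0000e-03  1.8020e+00  7.2100e-01  3.0000e-03] cost 3105.9292251593374 [26056]
t 21.275 tcp y -159.0 x -0.2 F [-0.6 -0.1  0.6]
s_mm,tilt,dx,dz,w [-1.9666e+01  1.1000e-02  1.7850e+00  6.6500e-01  7.0000e-03] cost 3307.322579054941 [26252]
```

```bash
python3 -m handwheel '[{"grip":1,"travel":[0,-0.4,0],"spin":0},{"grip":1,"travel":[0,-0.4,0],"spin":0},{"grip":1,"travel":[0,0,-1],"spin":0},{"grip":1,"travel":[0,0,-1],"spin":0},{"grip":1,"travel":[0,0,-1],"spin":0},{"grip":1,"travel":[0,0,-1],"spin":0},{"grip":-1,"travel":[0,0,0],"spin":0.94},{"grip":-1,"travel":[0,0,0],"spin":0.94}]'
python3 - <<'E'
from h import *
np.set_printoptions(precision=4,suppress=True)
S=lambda p:np.array(p)/7+[185,130]
T=lambda p:np.array(p)/6+[210,170]
a=[at("scene",S(p),.0105) for p in((125,318),(538,440),(457,523))]
b=[at("top",T(p),.0105) for p in((222,126),(600,80),(617,193),(237,239))]
print(a,"mid",(a[0]+a[1])/2);print(np.array(b),np.mean(b,0))
E
python3 -m handwheel '[{"grip":-1,"travel":[0.6,0.96,0],"spin":0},{"grip":-1,"travel":[0.6,0.96,0],"spin":0},{"grip":-1,"travel":[0.6,0.96,0],"spin":0},{"grip":-1,"travel":[0.6,0.96,0],"spin":0},{"grip":-1,"travel":[0.6,0.96,0],"spin":0},{"grip":-1,"travel":[0.6,0.96,0],"spin":0},{"grip":-1,"travel":[0.6,0.96,0],"spin":0},{"grip":-1,"travel":[0.6,0.96,0],"spin":0}]' 10
python3 full.py
```

```text
time_s: 22.28
tcp_pos: [0.6103, -0.2584, 0.1401]
eef_rot: [-180.0, 0.1, 177.5]
contact_force: [-0.0, -0.7, -0.3]
gripper_width: 0.0151
gripper_force: 0.0
[array([ 0.6259, -0.1634,  0.0105]), array([0.5521, 0.005 , 0.0105]), array([0.6036, 0.012 , 0.0105])] mid [ 0.589  -0.0792  0.0105]
[[ 0.6035  0.0114  0.0105]
 [ 0.6275 -0.1647  0.0105]
 [ 0.5743 -0.1717  0.0105]
 [ 0.551   0.004   0.0105]] [ 0.5891 -0.0802  0.0105]
time_s: 23.28
tcp_pos: [0.4978, -0.0608, 0.1397]
eef_rot: [180.0, 0.0, 177.7]
contact_force: [0.4, 0.0, 0.0]
gripper_width: 0.0869
gripper_force: 0.0
t 23.375 tcp y 31.2 x -87.7 F [ 0.5 -0.2  0.8]
s_mm,tilt,dx,dz,w [-17.771  -0.028   1.548   0.72    0.018] cost 44955.05446421576 [33075, 102]
```

```bash
python3 -m handwheel '[{"grip":-1,"travel":[0.6,0.92,0],"spin":0},{"grip":-1,"travel":[0.6,0.92,0],"spin":0},{"grip":-1,"travel":[0.6,0.92,0],"spin":0},{"grip":-1,"travel":[0.6,0.92,0],"spin":0},{"grip":-1,"travel":[0.6,0.92,0],"spin":0},{"grip":-1,"travel":[0,0,1],"spin":0},{"grip":-1,"travel":[0,0,1],"spin":0},{"grip":-1,"travel":[0,0,0.5],"spin":0}]'
python3 near.py; python3 near.py
python3 - <<'E'
from h import *
snap("scene","c1.png",(190,120,340,220),5)
E
```

```text
time_s: 24.38
tcp_pos: [0.4277, 0.0564, 0.0762]
eef_rot: [-180.0, -0.1, 177.7]
contact_force: [0.8, 0.1, 0.3]
gripper_width: 0.0878
gripper_force: 0.0
t 24.425 tcp y 155.2 x -142.5 F [-1.1 -0.3 -0.9]
s_mm,tilt,dx,dz,w [-2.115e+01  2.300e-02  1.725e+00  7.920e-01 -7.000e-03] cost 3525.548549943125 [25736]
t 24.475 tcp y 155.3 x -142.3 F [-0.1  0.1  0. ]
s_mm,tilt,dx,dz,w [-2.0427e+01  1.2000e-02  1.6690e+00  7.6400e-01 -2.0000e-03] cost 3528.7468674975535 [25698]
```

View pics/c1.png

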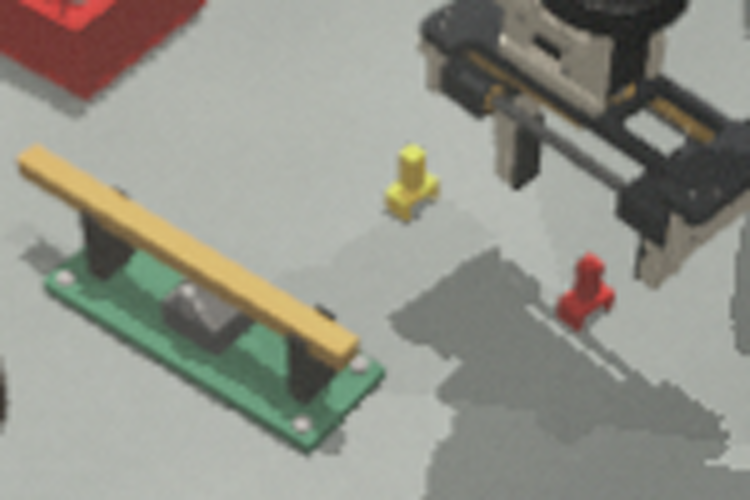

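The rail lies level and free, with both rear cheeks showing. The red clip at (588,290) stands between the open fingers.

```bash
python3 -m handwheel '[{"grip":-1,"travel":[0.1,0.16,0],"spin":0},{"grip":-1,"travel":[0,0,1],"spin":0},{"grip":-1,"travel":[0,0,0.9],"spin":0},{"grip":-1,"travel":[0,0,0],"spin":0}]'
python3 -c "
from plant import telemetry;print(telemetry.get_state()['tcp_pos'])"
python3 -m handwheel '[{"grip":1,"travel":[0,0,0],"spin":0},{"grip":1,"travel":[0,0,0],"spin":0},{"grip":1,"travel":[0,0,0],"spin":0},{"grip":1,"travel":[0,0,0],"spin":0},{"grip":1,"travel":[0,0,0],"spin":0},{"grip":1,"travel":[0,0,0],"spin":0}]' 8
```

```text
time_s: 25.02
tcp_pos: [0.4248, 0.0609, 0.0292]
eef_rot: [-179.9, -0.1, 177.7]
contact_force: [-0.3, -0.1, 0.4]
gripper_width: 0.0875
gripper_force: 0.0
[0.42478986 0.06085164 0.02920924]
time_s: 25.78
tcp_pos: [0.4253, 0.061, 0.0296]
eef_rot: [-180.0, -0.0, 177.7]
contact_force: [-0.4, -0.2, 0.0]
gripper_width: 0.0335
gripper_force: 0.0
```

```bash
python3 -m handwheel '[{"grip":1,"travel":[0,0,0],"spin":0},{"grip":1,"travel":[0,0,0],"spin":0},{"grip":1,"travel":[0,0,0],"spin":0},{"grip":1,"travel":[0,0,0],"spin":0},{"grip":1,"travel":[0,0,0],"spin":0}]' 8
python3 -m handwheel '[{"grip":1,"travel":[0,0,-1],"spin":0},{"grip":1,"travel":[0,0,-1],"spin":0},{"grip":1,"travel":[0,0,-1],"spin":-0.94},{"grip":1,"travel":[0,0,-1],"spin":-0.94},{"grip":1,"travel":[0,0,0],"spin":0}]'
```

```text
time_s: 26.4
tcp_pos: [0.4253, 0.061, 0.0295]
eef_rot: [-180.0, -0.0, 177.7]
contact_force: [0.7, -0.9, -0.0]
gripper_width: 0.0116
gripper_force: 8.0
time_s: 27.02
tcp_pos: [0.4264, 0.0616, 0.1313]
eef_rot: [179.9, 0.2, -172.9]
contact_force: [-0.2, -0.1, -1.2]
gripper_width: 0.0122
gripper_force: 8.0
```

```bash
python3 -m handwheel '[{"grip":1,"travel":[-0.82,-0.91,0],"spin":0},{"grip":1,"travel":[-0.82,-0.91,0],"spin":0},{"grip":1,"travel":[-0.82,-0.91,0],"spin":0},{"grip":1,"travel":[-0.82,-0.91,0],"spin":0},{"grip":1,"travel":[-0.82,-0.91,0],"spin":0},{"grip":1,"travel":[-0.82,-0.91,0],"spin":0},{"grip":1,"travel":[-0.82,-0.91,0],"spin":0},{"grip":1,"travel":[0,0,0],"spin":0}]'
python3 - <<'E'
from plant import telemetry
import numpy as np
p=telemetry.get_state()["tcp_pos"];d=np.array([.5896,-.0798])-p[:2];a=np.radians(7.1)
print(p,"tx",d@[-np.cos(a),-np.sin(a)]/.025,"ty",d@[-np.sin(a),np.cos(a)]/.025)
E
```

```text
time_s: 28.02
tcp_pos: [0.5879, -0.0805, 0.1278]
eef_rot: [-180.0, -0.1, -173.1]
contact_force: [-0.3, -0.0, -0.7]
gripper_width: 0.0118
gripper_force: 8.0
[ 0.58789968 -0.0804793   0.12779823] tx -0.07084962592108336 ty 0.018557286330811735
```

```bash
python3 -m handwheel '[{"grip":1,"travel":[-0.07,0.02,0.5],"spin":0},{"grip":1,"travel":[0,0,0.5],"spin":0},{"grip":1,"travel":[0,0,0],"spin":0},{"grip":1,"travel":[0,0,0],"spin":0}]'
python3 - <<'E'
from h import *
print(telemetry.get_state()["tcp_pos"])
a=viewer.capture("scene")[130:210,185:265][:,:,::-1];b=viewer.capture("top")[160:240,240:320][:,:,::-1]
cv2.imwrite("pics/d1.png",np.hstack([cv2.resize(a,None,fx=5,fy=5,interpolation=2),cv2.resize(b,None,fx=5,fy=5,interpolation=2)]))
E
```

```text
time_s: 28.52
tcp_pos: [0.589, -0.0783, 0.1046]
eef_rot: [-180.0, -0.0, -172.9]
contact_force: [-0.2, 0.7, -0.1]
gripper_width: 0.0119
gripper_force: 8.0
[ 0.58901067 -0.07825773  0.1046337 ]
```

View pics/d1.png

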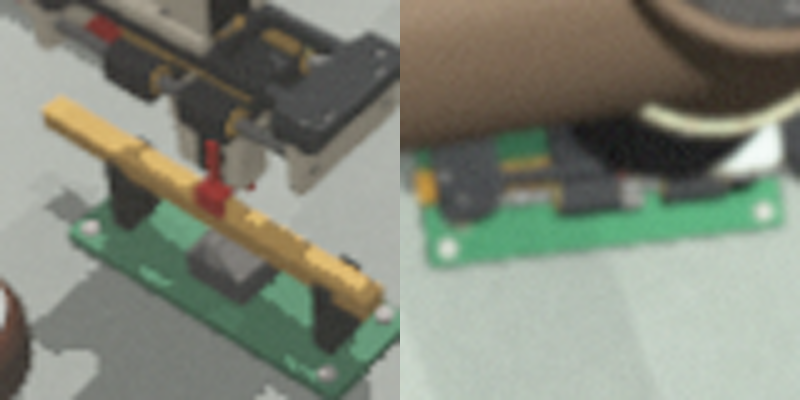

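The clip hangs over the rail at about (213,190) in the left half, above the knife at (235,265). I'll check its sideways and lengthwise position numerically.

```bash
python3 - <<'E'
from h import *
np.set_printoptions(precision=4,suppress=True)
p=telemetry.get_state()["tcp_pos"];a=np.radians(7.1);X=np.array([np.cos(a),np.sin(a),0]);Y=np.array([-X[1],X[0],0])
im=viewer.capture("scene")[150:190,210:245];U=8
h=cv2.cvtColor(cv2.resize(im,None,fx=U,fy=U,interpolation=1),cv2.COLOR_RGB2HSV)
m=(((h[:,:,0]<8)|(h[:,:,0]>170))&(h[:,:,1]>120)).astype(np.uint8)
n,l,st,_=cv2.connectedComponentsWithStats(m);k=1+np.argmax(st[1:,4]);m=(l==k);print(st[k])
ys,xs=np.nonzero(m);f=p[2]-.0295
# plate+leg box silhouette (front face + top): compare lower hull
def mod(dx,dy):
    o=np.zeros(m.shape,np.uint8);c=p+X*dx+Y*dy;c[2]=f
    for bx in([-.0145,.0145,-.009,.009,.010,.014],[-.0145,-.0105,-.009,.009,0,.010],[.0105,.0145,-.009,.009,0,.010]):
        P=[proj("scene",c+X*i+Y*j+np.array([0,0,q])) for i in bx[:2] for j in bx[2:4] for q in bx[4:]]
        P=((np.array(P)-[210,150]+.5)*U-.5)
        cv2.fillConvexPoly(o,cv2.convexHull(np.round(P).astype(np.int32)),1)
    return o
top=int((proj("scene",p*[1,1,0]+[0,0,f+.014])[1]-150)*U)   # below plate centre
w=np.zeros(m.shape,bool);w[top:]=1
r=sorted(((m^(mod(i/1e3,j/1e3)>0))[w].sum(),i,j) for i in np.arange(-5,5.1,.5) for j in np.arange(-5,5.1,.5))
print(w.sum(),m[w].sum(),r[:6],[x for x in r if x[1]==0 and x[2]==0])
E
python3 near.py
```

```text
[ 113   65   55  121 3273]
56280 2392 [(np.int64(1664), np.float64(0.5), np.float64(-2.0)), (np.int64(1687), np.float64(0.0), np.float64(-3.0)), (np.int64(1695), np.float64(0.5), np.float64(-2.5)), (np.int64(1695), np.float64(0.5), np.float64(-1.5)), (np.int64(1695), np.float64(1.0), np.float64(-2.0)), (np.int64(1700), np.float64(0.0), np.float64(-1.5))] [(np.int64(1927), np.float64(0.0), np.float64(0.0))]
t 28.725 tcp y 1.4 x 1.5 F [0.7 0.5 0.1]
s_mm,tilt,dx,dz,w [-2.0451e+01  6.0000e-03  1.7330e+00  7.4000e-01  2.0000e-03] cost 5395.380990126344 [23921]
```

```bash
python3 -m handwheel '[{"grip":1,"travel":[0,0,0.2],"spin":0},{"grip":1,"travel":[0,0,0.2],"spin":0},{"grip":1,"travel":[0,0,0.15],"spin":0},{"grip":1,"travel":[0,0,0.1],"spin":0},{"grip":1,"travel":[0,0,0],"spin":0}]'
python3 near.py
python3 -m handwheel '[{"grip":1,"travel":[0,0,0.06],"spin":0},{"grip":1,"travel":[0,0,0.04],"spin":0},{"grip":1,"travel":[0,0,0],"spin":0},{"grip":1,"travel":[0,0,0],"spin":0}]'
python3 near.py;python3 -c "
from plant import telemetry;print(telemetry.get_state()['tcp_pos'])"
```

```text
time_s: 29.35
tcp_pos: [0.589, -0.0786, 0.088]
eef_rot: [-180.0, -0.0, -172.9]
contact_force: [0.4, 0.4, 0.0]
gripper_width: 0.0115
gripper_force: 8.0
t 29.4 tcp y 1.3 x 1.3 F [ 1.1 -1.7 -0.8]
s_mm,tilt,dx,dz,w [-2.0859e+01  1.0000e-02  1.7220e+00  7.4100e-01  1.0000e-03] cost 14408.85618952945 [14866]
time_s: 29.9
tcp_pos: [0.5891, -0.0786, 0.0859]
eef_rot: [-180.0, 0.0, -172.9]
contact_force: [0.4, 0.6, 0.3]
gripper_width: 0.0118
gripper_force: 8.0
t 29.95 tcp y 1.3 x 1.3 F [ 1.3 -0.  -0.1]
s_mm,tilt,dx,dz,w [-2.072e+01  4.000e-03  1.729e+00  7.150e-01  2.000e-03] cost 14608.230863458855 [14620]
[ 0.58912606 -0.078562    0.08586324]
```

```bash
python3 -m handwheel '[{"grip":1,"travel":[0,0,0.03],"spin":0},{"grip":1,"travel":[0,0,0.03],"spin":0},{"grip":1,"travel":[0,0,0],"spin":0}]'
python3 near.py
python3 -m handwheel '[{"grip":1,"travel":[0,0,0.02],"spin":0},{"grip":1,"travel":[0,0,0],"spin":0}]'
python3 near.py;python3 -c "
from plant import telemetry;print(telemetry.get_state()['tcp_pos'])"
```

```text
time_s: 30.32
tcp_pos: [0.589, -0.0786, 0.0842]
eef_rot: [180.0, -0.0, -172.9]
contact_force: [-0.0, -0.0, -0.1]
gripper_width: 0.0121
gripper_force: 8.0
t 30.375 tcp y 1.3 x 1.2 F [ 0.1 -0.9 -0.4]
s_mm,tilt,dx,dz,w [-2.108e+01  1.900e-02  1.762e+00  7.320e-01 -1.000e-03] cost 14819.773261106575 [14426]
time_s: 30.62
tcp_pos: [0.589, -0.0785, 0.0838]
eef_rot: [180.0, -0.0, -172.9]
contact_force: [-0.2, 0.0, -0.1]
gripper_width: 0.0122
gripper_force: 8.0
t 30.675 tcp y 1.3 x 1.3 F [ 0.6 -0.1 -0.7]
s_mm,tilt,dx,dz,w [-2.0379e+01  5.0000e-03  1.7440e+00  7.4400e-01  2.0000e-03] cost 14839.331021931202 [14381]
[ 0.5890873  -0.07854729  0.08381227]
```

```bash
python3 -m handwheel '[{"grip":1,"travel":[0,0,0.02],"spin":0},{"grip":1,"travel":[0,0,0],"spin":0},{"grip":1,"travel":[0,0,0],"spin":0}]'
python3 -c "
from plant import telemetry;print(telemetry.get_state()['tcp_pos'],telemetry.get_state()['contact_force'])"
```

```text
time_s: 31.05
tcp_pos: [0.5892, -0.0785, 0.0834]
eef_rot: [180.0, 0.0, -172.9]
contact_force: [-1.2, 0.1, 0.9]
gripper_width: 0.012
gripper_force: 8.0
[ 0.58915263 -0.07852748  0.08341897] [-1.22211078  0.09697163  0.93716741]
```

```bash
python3 -m handwheel '[{"grip":0.3,"travel":[0,0,0],"spin":0},{"grip":0.3,"travel":[0,0,0],"spin":0},{"grip":0.3,"travel":[0,0,0],"spin":0},{"grip":0.3,"travel":[0,0,0],"spin":0},{"grip":0.3,"travel":[0,0,-0.2],"spin":0},{"grip":0.3,"travel":[0,0,-0.8],"spin":0},{"grip":0.3,"travel":[0,0,-1],"spin":0},{"grip":0.3,"travel":[0,0,-1],"spin":0}]'
python3 -m handwheel '[{"grip":0.3,"travel":[0.5,0.3,-1],"spin":0},{"grip":0.3,"travel":[1,1,-1],"spin":0},{"grip":0.3,"travel":[1,1,0],"spin":0},{"grip":0.3,"travel":[1,1,0],"spin":0},{"grip":0.3,"travel":[1,1,0],"spin":0},{"grip":0.3,"travel":[0.5,1,0],"spin":0},{"grip":0.3,"travel":[0,1,0],"spin":0},{"grip":0.3,"travel":[0,0,0],"spin":0}]'
python3 near.py; python3 full.py
python3 - <<'E'
from h import *
a=viewer.capture("scene")[130:210,185:265][:,:,::-1];b=viewer.capture("top")[160:240,240:320][:,:,::-1]
cv2.imwrite("pics/e1.png",np.hstack([cv2.resize(a,None,fx=5,fy=5,interpolation=2),cv2.resize(b,None,fx=5,fy=5,interpolation=2)]))
E
```

```text
time_s: 32.05
tcp_pos: [0.5891, -0.0786, 0.1594]
eef_rot: [-180.0, 0.0, -172.9]
contact_force: [0.4, 0.4, -0.2]
gripper_width: 0.031
gripper_force: 0.0
time_s: 33.05
tcp_pos: [0.4455, 0.0634, 0.209]
eef_rot: [180.0, 0.1, -172.8]
contact_force: [0.4, -0.3, -0.2]
gripper_width: 0.0307
gripper_force: 0.0
t 33.1 tcp y 159.5 x -123.5 F [-0.6 -0.7  0.3]
s_mm,tilt,dx,dz,w [-2.0198e+01  2.0000e-03  1.7670e+00  6.8900e-01  1.0000e-03] cost 14732.754997778007 [14438]
t 33.2 tcp y 158.8 x -123.5 F [ 0.  -0.3 -0.3]
s_mm,tilt,dx,dz,w [-1.6622e+01 -1.7000e-02  1.8060e+00  8.6700e-01  9.0000e-03] cost 29976.21652946258 [15139, 39440]
```

View pics/e1.png

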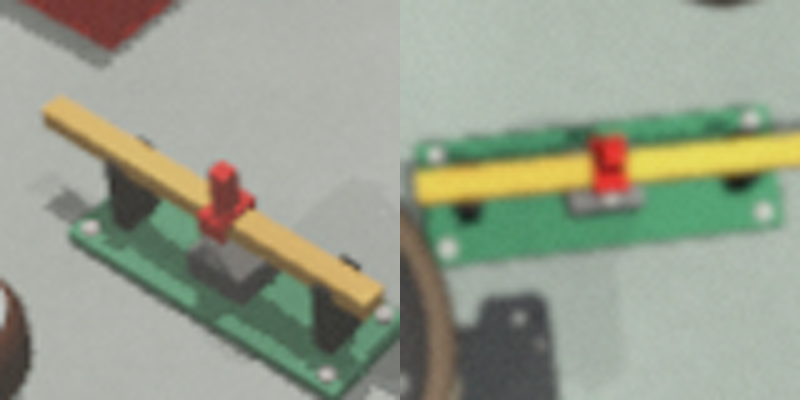

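The clip sits upright astride the rail over the knife. In the top half it is at (610,165), against an expected column of about 608. The rail is level with a tilt of about 0.002 rad, so I'm handing the job in.

```bash
python3 -c "
from plant import close_job;print(close_job())"
```

```text
the job is handed in; nothing more can be done
None
```

The job is handed in: the rail lies level by itself on the knife edge, the red clip is seated astride it within about 2 mm of the edge and let go, and the job took about 33 s of the 72 s allowed; I did not get a verdict back. On the first try I pushed the rail slightly too far and nudged it back from the other end.

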